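# Take the fixture stack apart onto its pads

## Task

Take the stack of fixture parts apart, one part at a time from the top down, and set each part gently (no dropping), the same way up as it was, in the middle of the pad that bears its outline: the flanged bush on the small dark disc, the ring on the printed ring, the block on the square and the base plate on the long rectangle. Line the block and the base plate up with their outlines, and leave the steel tin and the grey cup standing where they are.

Things in the scene. Friction and masses are not known exactly. Their poses are not given: they have to be found in the camera images.
- bush_mid (a point): The flanged bush: plain metal, a round flange 38 mm in diameter and 12 mm high with a round neck 26 mm in diameter and 26 mm high standing on it (38 mm high in all, 0.16 kg). It is the topmost part of the stack at the start and stands, neck up, on top of either the block or the ring. The point is its centre, on its axis 19 mm above its underside; z runs up the neck.
- ring_mid (a point): The thick ring: plain metal, outside diameter 54 mm, a through hole of 22 mm, 34 mm high, about 0.4 kg. At the start it lies flat on one end of the base plate; which end, and whether the bush stands on it, changes. The point is its centre, 17 mm above its underside, z up.
- block_mid (a point): The square block: plain metal, 54 x 54 mm and 34 mm high, four small screw holes in its top, 0.27 kg. At the start it stands on the other end of the base plate, its sides nearly in line with the plate's. The point is its centre, 17 mm above its underside; x and y run square to its sides, z up.
- plate_mid (a point): The base plate, lowest in the stack: grey plastic, 164 mm long (its x axis), 62 mm wide (its y axis) and 24 mm thick, 0.35 kg, lying flat on the bench. The ring and the block stand on it side by side, about 42 mm from its middle towards its two ends. The point is its centre, 12 mm above its underside, z up.
- pad_bush_top (a point): The bush's pad. It is a fixed plywood pad, 80 x 80 mm and 3 mm thick, flat on the bench; a solid dark disc 38 mm across (no hole) is printed in its middle. The point is the centre of the pad's upper face, 3 mm above the bench, z up.
- pad_ring_top (a point): The ring's pad. It is a fixed plywood pad, 80 x 80 mm and 3 mm thick, flat on the bench; a dark ring, 54 mm across with a light 22 mm middle, is printed in its middle. The point is the centre of the pad's upper face, 3 mm above the bench, z up.
- pad_block_top (a point): The block's pad. It is a fixed plywood pad, 80 x 80 mm and 3 mm thick, flat on the bench; a dark square of 54 mm is printed in its middle, its sides along the point's x and y and parallel to the pad's edges. The point is the centre of the pad's upper face, 3 mm above the bench, z up.
- pad_plate_top (a point): The base plate's pad: a fixed plywood pad, 190 mm long (x axis), 88 mm wide (y axis) and 3 mm thick, flat on the bench, with a dark rectangle of 164 x 62 mm printed along it. The point is the centre of the pad's upper face, 3 mm above the bench, z up.
- tin_mid (a point): A bystander: a closed round steel tin, 48 mm in diameter and 85 mm high, standing loose between the pads. The point is its centre, 42 mm up.
- cup_mid (a point): A bystander: an open grey plastic cup, 52 mm across its rim and 60 mm high, standing loose between the pads. The point is its centre, 30 mm up.
Not all that is in view belongs to the job. Leave any orange or pink look-alike of the part that bears ring_mid alone.

How it is judged (in metres and radians):
At the end, for the whole second after the job is handed in: All four parts rest on their own pads, upright (within 0.1 rad), centred within 12 mm seen from above, height within 5 mm of lying on the pad, and still; the plate (either way round) and the block (any of four ways) in line with their outlines within 0.2 rad (horizontal distance between bush_mid and pad_bush_top below 0.012 m and z of bush_mid in the frame of pad_bush_top between 0.014 and 0.024 m and angle between each of bush_mid, ring_mid, block_mid, plate_mid's own z axis and vertical below 0.1 rad and linear speed of each of bush, ring, block, plate below 0.02 m/s and angular speed of each of bush, ring, block, plate below 0.2 rad/s and horizontal distance between ring_mid and pad_ring_top below 0.012 m and z of ring_mid in the frame of pad_ring_top between 0.012 and 0.022 m and horizontal distance between block_mid and pad_block_top below 0.012 m and z of block_mid in the frame of pad_block_top between 0.012 and 0.022 m and horizontal distance between plate_mid and pad_plate_top below 0.012 m and z of plate_mid in the frame of pad_plate_top between 0.007 and 0.017 m and angle between the x axis of plate_mid and the x axis of pad_plate_top, either way round below 0.2 rad and (angle between the x axis of block_mid and the x axis of pad_block_top, either way round below 0.2 rad or angle between the x axis of block_mid and the y axis of pad_block_top, either way round below 0.2 rad)); the robot touches nothing.
It fails at once if a part is dropped (falls free of the fingers faster than 0.8 m/s, a fall of about 30 mm) ((contact force between bush and the fingers below 0.1 N and linear speed of bush above 0.8 m/s) or (contact force between ring and the fingers below 0.1 N and linear speed of ring above 0.8 m/s) or (contact force between block and the fingers below 0.1 N and linear speed of block above 0.8 m/s) or (contact force between plate and the fingers below 0.1 N and linear speed of plate above 0.8 m/s)).
It fails at once if a part is tipped over (more than 0.7 rad) (angle between any of bush_mid, ring_mid, block_mid, plate_mid's own z axis and vertical above 0.7 rad).
It fails at once if a part is lifted with another still standing on it ((height (world z) of ring_mid above 0.066 m and horizontal distance between bush_mid and ring_mid below 0.025 m and z of bush_mid in the frame of ring_mid between 0.02 and 0.045 m) or (height (world z) of plate_mid above 0.037 m and horizontal distance between ring_mid and plate_mid below 0.085 m and z of ring_mid in the frame of plate_mid between 0.015 and 0.04 m) or (height (world z) of block_mid above 0.066 m and horizontal distance between bush_mid and block_mid below 0.025 m and z of bush_mid in the frame of block_mid between 0.02 and 0.045 m) or (height (world z) of plate_mid above 0.037 m and horizontal distance between block_mid and plate_mid below 0.085 m and z of block_mid in the frame of plate_mid between 0.015 and 0.04 m)).
It fails at once if the tin or the cup is shifted more than 30 mm or knocked over ((distance of tin_mid from where it was at the start of the episode above 0.03 m or angle between tin_mid's own z axis and vertical above 0.5 rad) or (distance of cup_mid from where it was at the start of the episode above 0.03 m or angle between cup_mid's own z axis and vertical above 0.5 rad)).
It also fails if it takes over 106 s, if anything falls off the work surface, if the arm or the gripper's body presses on something with over 40 N, if the wrist force passes 120 N, or if a joint passes its speed limit or range.

## Robot

A 6-joint arm with a two-finger parallel gripper is mounted at the origin on the work surface. World frame = base frame: x ahead of the robot, y to its left, z up, the work surface at z = 0. Lengths are in mm, angles in rad, forces in N, time in s.
With the tool pointing down it reaches from about 350 to 875 mm from the base axis. Payload 4.2 kg.
Tool frame: the origin (TCP) lies at the very end of the fingers, on their centre line; the grasp point (between the pads) lies 19 mm behind it; z points along the fingers, y is the line along which they close (so a half turn about z gives the same grasp; the last joint's range is limited). The gripper opens to 85 mm and grips with 20 to 120 N. Pads are 22 mm wide; open, the fingers measure 114 mm over their backs; the gripper's body (76 mm by 85 mm) begins 54 mm behind the grasp point. The pads swing forward as they close: fully open they stand 13 mm farther back than shut.
Start: joints at [-1.007, 0.385, 0.008, 0, -1.194, -0.259], TCP at [187.58, -596.165, 203.112] pointing down, gripper open.
Joint ranges: [-3.14, 3.14], [-1.21, 2.06], [-1.07, 1.41], [-3.16, 2.05], [-2.99, -0.16], [-3.1, 3.1]. Speed limits (rad/s): [2.79, 2.79, 3.14, 3.14, 3.14, 3.14].

## Interface

Orientations are given as a unit quaternion [x, y, z, w].
In Python, from bench import arm gives the robot as it stands.
- The arm moves only by the tool servo_tool, never from a script. Its argument "rows" is a list that holds one entry, the list of rows, each a list of 7 numbers: the finger opening in mm, from 0 to 85.4, then the shift along the tool's x, y, z in mm, then the turn, a rotation vector about the tool's x, y, z in rad. A call has 1 to 10 rows; each row is the pose to reach, as a shift and turn from the pose commanded when the call began, along the tool's axes at that moment; what a row does not reach only later rows make up. A row lasts 1/8 s, in which the tool goes at most 62.5 mm and 10.7 degrees, less where a joint would pass 70% of its speed; a pose out of reach is approached as far as the arm can. A call with a gripper value outside its range is refused whole. The fingers move at their own pace and stop on an object; the grip force is fixed at half the most. Time passes only in rows, so rows that repeat a pose let the fingers close. It gives the time, the measured TCP pose, the force, the opening and the grip force at its end, in the units of the state.
- arm.read_state(): the state, without advancing time (a new reading comes with each control period).
- arm.get_image(name): name is "scene" or "top" or "wrist"; returns the picture (384x512x3 uint8, red, green, blue); there is no depth.
- arm.camera_params(name): a dict with "intrinsics" (3x3 intrinsics, pixels), "R" (3x3) and "t" (3): a world point X has camera coordinates R X + t. Camera axes: x right, y down, z forward; pixel columns grow to the right and rows downward; lengths in mm; the calibration is good to about 2 mm. A picture is of the moment at which its call begins: read the wrist's pose just before it. camera_params takes no time and is no camera call; for the wrist camera it gives the pose at the moment of the call.
- arm.job_done(): hands the job in; it is judged then, once.
The state is a dict: "clock": time; "joints": joint angles; "joint_vel": joint speeds; "joint_efforts": joint torques, N m; "position": TCP position; "ee_rot": TCP orientation; "contact_force": force on the tool from outside, world axes, zero at the start; "wrist_torque": the same for the moment, N m; "gripper_width": finger opening in mm; "grasp_force": force on a finger pad.
Only numpy, scipy, OpenCV 4.12 (cv2) and the standard library are available. Lean on these libraries where they do the work, as an engineer would, in place of code of your own. Each camera call takes 0.05 s, during which the arm holds its last target. There are 200 camera calls.

## Working session

There is one attempt and no reset: what is moved stays moved. The work goes in short steps, Python scripts to look and compute and a tool call to move; the robot and the scene stay as the last step left them, time stands still between calls to the robot, and variables do not carry over. Pictures are saved under pics/ and viewed, at most 15 in all, crops included, and the job is handed in when it is done.

Besides the shell and the picture viewer there is one more tool, called after "Request:" by a JSON object that holds its "fn" and its "kwargs". servo_tool: Moves the arm, as the interface text tells. Its arguments: {"type":"object","properties":{"rows":{"type":"array"}},"required":["rows"]}

```bash
ls; mkdir -p pics; python3 - <<'E'
from bench import arm
import cv2
s=arm.read_state();print(s)
for n in("scene","top"):
    cv2.imwrite(f"pics/{n}0.png",arm.get_image(n)[:,:,::-1]);print(n,arm.camera_params(n))
E
```

```text
pics
{'clock': 0.0, 'joints': array([-1.00738048e+00,  3.85564784e-01,  6.60306313e-03, -5.06562935e-04,
       -1.19398043e+00, -2.58588931e-01]), 'joint_vel': array([-0.00054967, -0.00208212,  0.00165839,  0.00163133,  0.0012498 ,
       -0.00031089]), 'joint_efforts': array([ 1.63903901e-04, -3.92290449e+01,  1.88404799e+01,  4.18623984e+00,
       -4.68356215e-03, -4.88246798e-06]), 'position': array([ 187.39427742, -595.56239767,  202.00664699]), 'ee_rot': array([-1.51731592e-01,  9.88421124e-01,  1.07761260e-03, -2.12851638e-04]), 'contact_force': array([ 0.37071479,  0.44196886, -0.29496892]), 'wrist_torque': array([-0.01579999,  0.0169327 ,  0.05188861]), 'grasp_force': 0.0, 'gripper_width': 85.56596311555069}
scene {'intrinsics': array([[462.84127969,   0.        , 257.75329812],
       [  0.        , 462.84127969, 191.99531567],
       [  0.        ,   0.        ,   1.        ]]), 'R': array([[ 0.36474952,  0.93097406, -0.01565533],
       [ 0.63580673, -0.26131785, -0.72626633],
       [-0.68022613,  0.25495153, -0.68723513]]), 't': array([-182.69934673, -252.83263355, 1417.80190567])}
top {'intrinsics': array([[388.16808261,   0.        , 251.03668362],
       [  0.        , 388.16808261, 193.47100173],
       [  0.        ,   0.        ,   1.        ]]), 'R': array([[-0.00414366, -0.99992725,  0.01132811],
       [-0.98017415,  0.00181721, -0.19812959],
       [ 0.19809459, -0.01192451, -0.98011037]]), 't': array([ -9.92373382, 522.44444806, 879.10668103])}
```

View pics/scene0.png

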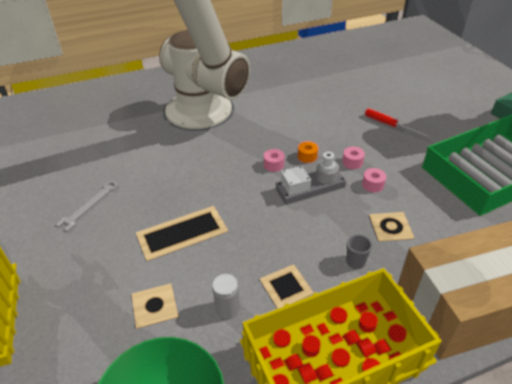

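View pics/top0.png

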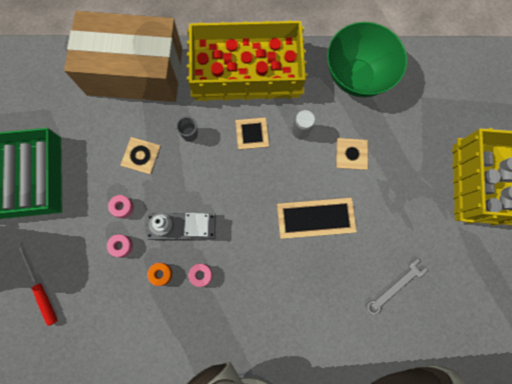

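The top view shows the stack: bush on the ring at about (160,222), block at (199,224), both on the plate. The pads are bush (352,153), ring (140,155), block (252,133) and plate (317,217); the tin is at (305,122) and the cup at (187,129).

Possible mix-ups for the ring: pink (119,206), pink (118,245), pink (199,275) and orange (159,274). The plain metal ring under the bush at (160,226) fits the description, so I choose that one. I'll check it in one crop and measure.

```bash
cat > h.py <<'E'
import numpy as np, cv2
from bench import arm
from scipy.spatial.transform import Rotation as Ro
def ray(p,uv,z):
    K,R,t=p["intrinsics"],p["R"],p["t"]
    uv=np.atleast_2d(np.asarray(uv,float))
    d=(np.linalg.inv(K)@np.c_[uv,np.ones(len(uv))].T).T@R
    c=-R.T@t
    return (c+d*((z-c[2])/d[:,2])[:,None])[:,:2]
def proj(p,X):
    c=np.atleast_2d(X)@p["R"].T+p["t"]; q=c@p["intrinsics"].T
    return q[:,:2]/q[:,2:]
def blob(mask,near):
    """contour of mask whose bounding box centre is nearest 'near'"""
    cs,_=cv2.findContours(mask.astype(np.uint8),cv2.RETR_EXTERNAL,cv2.CHAIN_APPROX_NONE)
    cs=[c for c in cs if cv2.contourArea(c)>60]
    return min(cs,key=lambda c:np.hypot(*(c[:,0].mean(0)-near)))[:,0]
def rect(p,cont,z):
    """centre, size, angle of long side in world from contour cast onto z"""
    w=ray(p,cont,z).astype(np.float32)
    (c,s,a)=cv2.minAreaRect(w)
    if s[0]<s[1]: s=s[::-1];a+=90
    return np.round(c,1),np.round(s,1),round(((a+90)%180)-90,1)
def save(n,im,box=None,k=1):
    if box: im=im[box[1]:box[3],box[0]:box[2]]
    cv2.imwrite(f"pics/{n}.png",cv2.resize(im[:,:,::-1],None,fx=k,fy=k,interpolation=cv2.INTER_CUBIC))
E
python3 - <<'E'
from h import *
im=arm.get_image("top");p=arm.camera_params("top")
save("crop1",im,(100,100,370,290),2.9)
g=im.max(2)
dark=g<60
hsv=cv2.cvtColor(im,cv2.COLOR_RGB2HSV)
wood=(hsv[...,1]>60)&(hsv[...,0]>8)&(hsv[...,0]<25)&(hsv[...,2]>140)
for n,uv in dict(bush=(352,153),ring=(140,155),block=(252,133),plate=(317,217)).items():
    for m,nm in((dark,"dark"),(wood,"wood")):
        try: print(n,nm,*rect(p,blob(m,uv),3))
        except Exception as e: print(n,nm,e)
print("px", im[224,199],im[224,160],im[240,180],im[133,252])
sim=arm.get_image("scene");save("crop2",sim,(255,130,395,210),5.5)
E
```

```text
bush dark [ 638.9 -274.2] [31.  29.2] -45.7
bush wood [ 638.2 -272.8] [82.4 80.7] -3.6
ring dark [635.3 273.2] [46.6 45.6] 90.0
ring wood [634.2 273.4] [82.2 81.9] 73.4
block dark [694.7 -14.5] [48.5 47.5] 5.4
block wood [694.2 -14.5] [82.1 81.9] 5.4
plate dark [ 471.  -174.8] [157.8  57. ] -85.4
plate wood [ 470.7 -174.5] [192.1  89.8] -85.4
px [200 206 203] [211 217 213] [80 80 79] [26 28 28]
```

View pics/crop1.png

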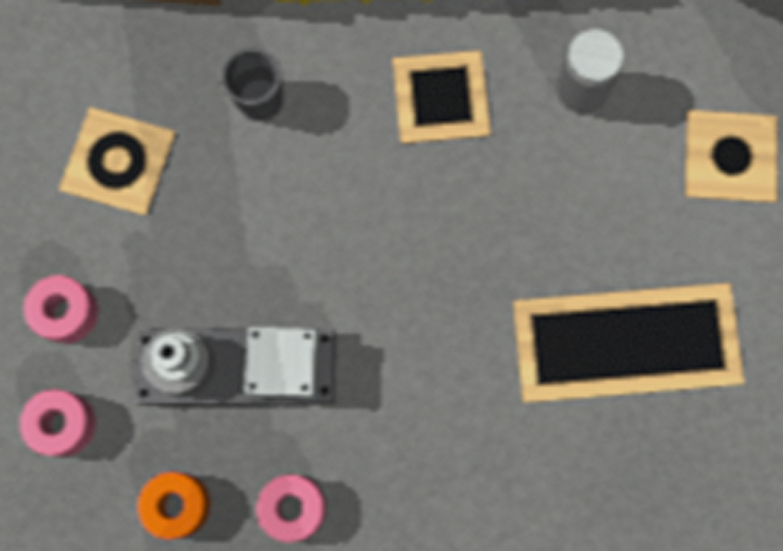

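View pics/crop2.png

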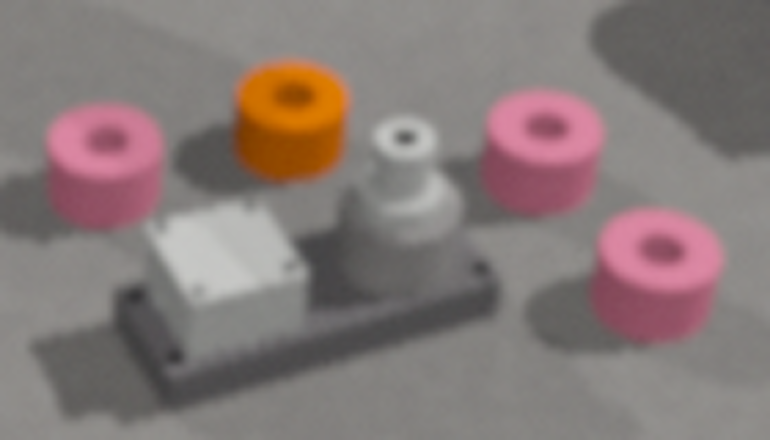

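The crops confirm it: bush neck up on the plain metal ring at the left (robot +y) end of the plate, with the top-face hole near top px (157.6,221.4). The block's top corners run from about (185.5,212.8) to (209,235.5), and the plate's screw holes run from (149,217) to (212,236). Pink and orange rings are separate.

```bash
python3 - <<'E'
from h import *
p=arm.camera_params("top")
c=lambda q:np.array(q)/2.9+100-.3
print("bush",ray(p,c([[167,352]]),96))
b=ray(p,c([[248,327],[316,327],[314,393],[247,392]]),58);print("block",b.mean(0),rect(p,c([[248,327],[316,327],[314,393],[247,392]]),58))
h=c([[144,339],[325,339],[325,391],[144,393]])
w=ray(p,h,24);print("plate",w.mean(0),rect(p,h,24))
print("cup",ray(p,c([[252,75]]),60),"tin",ray(p,c([[595,55]]),85))
print("wrist",arm.camera_params("wrist"),arm.read_state()["position"])
E
```

```text
bush [[450.70828795 199.89598082]]
block [449.24599335 116.274348  ] (array([449.3, 116.6]), array([55.2, 53.6]), 89.3)
plate [448.63542459 159.55220887] (array([449. , 159.9]), array([152.3,  45.3]), -89.5)
cup [[691.7123265 146.5366129]] tin [[ 699.61147038 -141.69620031]]
wrist {'intrinsics': array([[335.44496577,   0.        , 254.84315058],
       [  0.        , 335.44496577, 186.75721809],
       [  0.        ,   0.        ,   1.        ]]), 'R': array([[-0.30068538,  0.95372189,  0.00169144],
       [ 0.91126377,  0.28677517,  0.29556445],
       [ 0.28140122,  0.09041326, -0.9553213 ]]), 't': array([624.53079998, -38.85041252, 380.12294875])} [ 187.46752406 -595.82123005  202.44170442]
```

```bash
cat >> h.py <<'E'
def go(x,y,z,yaw):
    """shift/turn in tool axes from measured pose to a tool-down pose, tool y at world angle yaw deg"""
    s=arm.read_state();R=Ro.from_quat(s["ee_rot"])
    a=np.radians(yaw);yt=np.array([np.cos(a),np.sin(a),0]);zt=np.array([0,0,-1.])
    T=Ro.from_matrix(np.c_[np.cross(yt,zt),yt,zt])
    d=R.inv().apply(np.array([x,y,z])-s["position"])
    print("go",np.round(d,1),np.round((R.inv()*T).as_rotvec(),3),"len",round(np.linalg.norm(d)),"t",s["clock"])
E
python3 -c "
from h import *
go(450,150,280,180)"
```

```text
go [-474.2  632.8  -76.8] [ 1.000e-03  1.000e-03 -1.266e+00] len 794 t 0.2
```

Request:
{"fn": "servo_tool", "kwargs": {"rows": [[[85,-474,633,-77,0,0,-1.266],[85,-474,633,-77,0,0,-1.266],[85,-474,633,-77,0,0,-1.266],[85,-474,633,-77,0,0,-1.266],[85,-474,633,-77,0,0,-1.266],[85,-474,633,-77,0,0,-1.266],[85,-474,633,-77,0,0,-1.266],[85,-474,633,-77,0,0,-1.266],[85,-474,633,-77,0,0,-1.266],[85,-474,633,-77,0,0,-1.266]]]}}

```text
clock: 1.45
position: [393.9, -7.2, 264.3]
ee_rot: [0.707, -0.707, 0.0, -0.001]
contact_force: [1.4, -0.1, -0.4]
gripper_width: 85.2
grasp_force: 0.0
```

```bash
python3 -c "
from h import *
go(450,150,280,180);print(arm.read_state()['position'])"
```

```text
go [-157.2  -56.2  -15.6] [-0.001  0.     0.001] len 168 t 1.45
[393.88531427  -7.18378243 264.26227505]
```

Request:
{"fn": "servo_tool", "kwargs": {"rows": [[[85,-157,-56,-16,0,0,0],[85,-157,-56,-16,0,0,0],[85,-157,-56,-16,0,0,0],[85,-157,-56,-16,0,0,0],[85,-157,-56,-16,0,0,0]]]}}

```text
clock: 2.08
position: [449.3, 147.3, 279.3]
ee_rot: [0.707, -0.707, -0.0, 0.001]
contact_force: [-0.1, -0.4, -0.4]
gripper_width: 85.0
grasp_force: 0.0
```

```bash
python3 - <<'E'
from h import *
s=arm.read_state();p=arm.camera_params("wrist");im=arm.get_image("wrist")
print(s["position"])
save("w1",im,None,1.5)
for n,X in dict(bush=(450.5,200,96),block=(449,116.5,58),plate=(449,159,24)).items(): print(n,proj(p,X)*1.5)
E
```

```text
[449.31911847 147.30707154 279.2786191 ]
bush [[381.19957347 303.98250964]]
block [[383.21746196 185.30579626]]
plate [[383.04023369 230.66784707]]
```

View pics/w1.png

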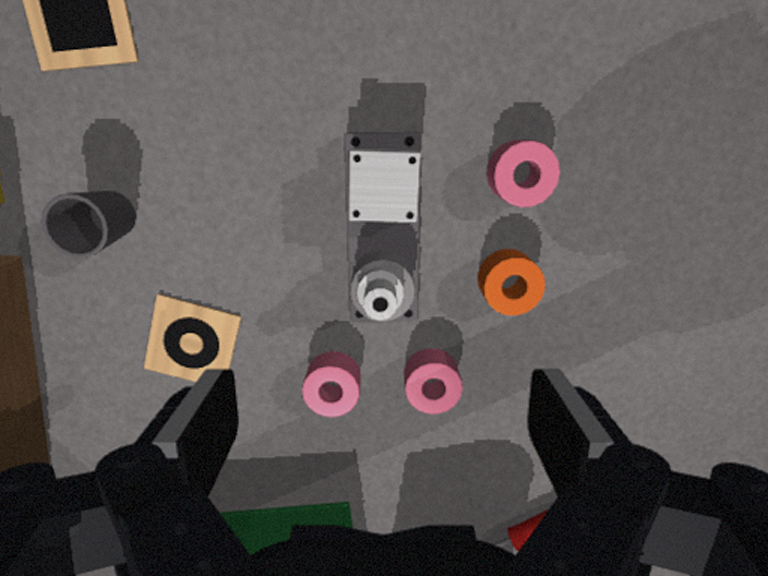

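The wrist view agrees: the bush hole at (380,304) against (381,304) predicted, and the block centre at (384,187). Four coloured rings stand apart. Next is the bush neck.

Request:
{"fn": "servo_tool", "kwargs": {"rows": [[[85,-53,-1,120,0,0,0],[85,-53,-1,120,0,0,0],[85,-53,-1,175,0,0,0],[70,-53,-1,205,0,0,0],[60,-53,-1,205,0,0,0],[60,-53,-1,205,0,0,0]]]}}

```text
clock: 2.88
position: [452.0, 200.8, 76.4]
ee_rot: [-0.707, 0.707, -0.0, 0.002]
contact_force: [0.1, -0.1, -0.6]
gripper_width: 59.9
grasp_force: 0.0
```

```bash
python3 - <<'E'
from h import *
p=arm.camera_params("wrist");im=arm.get_image("wrist")
save("w2",im,(120,80,420,384),1.9)
print(proj(p,(450.5,200,96)))
go(450.5,200,74,180)
E
```

```text
[[258.89673158 240.40528036]]
go [1.1 1.6 2.7] [-0.003  0.002 -0.   ] len 3 t 2.925
```

View pics/w2.png

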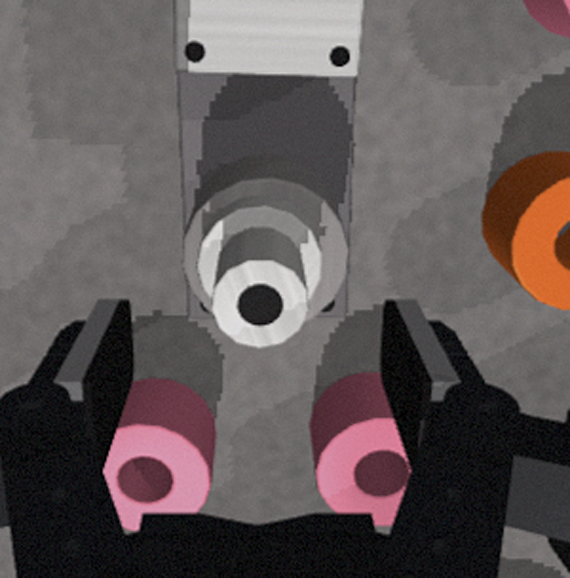

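Hole at (257,239.5) against (259,240.4) predicted, so under 1 mm off and centred between the fingers. Closing.

Request:
{"fn": "servo_tool", "kwargs": {"rows": [[[60,1,1.5,2.5,0,0,0],[15,1,1.5,2.5,0,0,0],[15,1,1.5,2.5,0,0,0],[15,1,1.5,2.5,0,0,0],[15,1,1.5,2.5,0,0,0],[15,1,1.5,2.5,0,0,0],[15,1,1.5,0,0,0,0],[15,1,1.5,-20,0,0,0]]]}}

```text
clock: 3.92
position: [448.4, 199.0, 93.9]
ee_rot: [-0.707, 0.707, 0.0, -0.002]
contact_force: [-0.3, -0.4, -0.2]
gripper_width: 15.0
grasp_force: 0.0
```

```bash
python3 - <<'E'
from h import *
go(638.5,-273.5,200,180)
E
```

```text
go [ 472.7 -189.9 -105.6] [ 0.003 -0.002 -0.   ] len 520 t 3.925
```

The grip missed (opening 15, no force). Looking.

```bash
python3 - <<'E'
from h import *
p=arm.camera_params("wrist");a=arm.get_image("wrist");b=arm.get_image("scene")
a=cv2.resize(a[80:384,120:420],(395,400));b=cv2.resize(b[100:220,240:400],(400,300))
o=np.zeros((400,795,3),np.uint8);o[:,:395]=a;o[:300,395:]=b
save("w3",o)
s=arm.read_state();print(proj(p,s["position"]),s["position"],proj(arm.camera_params("scene"),s["position"]),s["gripper_width"])
E
```

```text
[[251.86177976 230.54133151]] [450.68593692 200.70592974  96.48541265] [[328.28382959 154.4959331 ]] 15.083733754167001
```

View pics/w3.png

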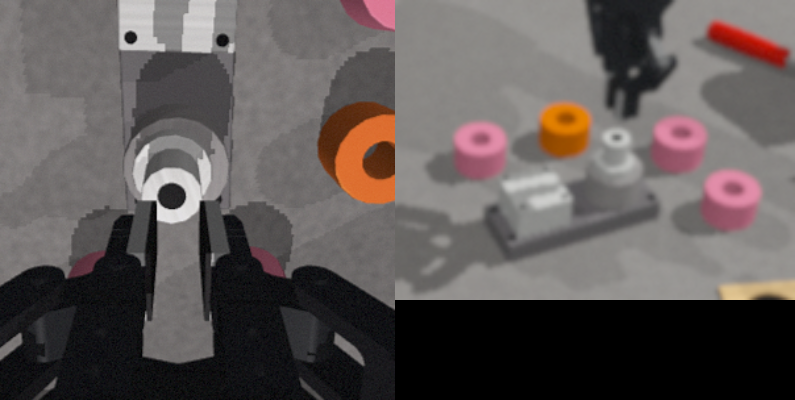

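```bash
python3 - <<'E'
from h import *
pw=arm.camera_params("wrist");ps=arm.camera_params("scene")
P=lambda p:p["intrinsics"]@np.c_[p["R"],p["t"]]
X=cv2.triangulatePoints(P(pw),P(ps),np.array([[255.3],[234.]]),np.array([[331.5],[145.5]]))
print("tip",(X[:3]/X[3]).T, arm.read_state()["position"],"cam",-pw["R"].T@pw["t"])
im=arm.get_image("wrist");g=im.max(2)
for v in range(225,262,4):
    d=g[v,200:320]<75
    e=np.flatnonzero(np.diff(d.astype(int)))+200
    print(v,e)
E
```

```text
tip [[452.47805671 201.66682582 122.15586336]] [450.68593692 200.70592974  96.48541265] cam [450.73699339 124.65567453 267.41666128]
225 [244 264 289 290]
229 [225 228 245 262 285 291]
233 [203 206 224 225 227 238 250 257 271 276 284 285]
237 [200 203 233 238 271 276 280 281 285 286]
241 [226 227 228 229 232 238 271 277 286 287 318]
245 [209 221 232 238 271 277 280 282 288 300]
249 [205 221 231 238 270 278 282 283 285 286 288 303]
253 [204 220 221 222 226 227 231 238 270 278 280 281 283 284 289 305]
257 [203 219 230 238 270 279 282 283 287 288 290 306]
261 [201 218 220 221 226 227 230 238 270 279 280 281 286 287 291 307]
```

Triangulated from both views, the fingertips are at z≈122 while the reported TCP is at 96.5. The real tips therefore sit about 26 mm short of the TCP when nearly shut, so I must go about 26 mm deeper. The bush is undisturbed.

Request:
{"fn": "servo_tool", "kwargs": {"rows": [[[60,0,0,0,0,0,0],[60,0,0,0,0,0,0],[60,0,0,0,0,0,0],[60,0,0,0,0,0,0],[60,0,0,30,0,0,0],[60,0,0,46,0,0,0],[15,0,0,46,0,0,0],[15,0,0,46,0,0,0],[15,0,0,46,0,0,0],[15,0,0,46,0,0,0]]]}}

```text
clock: 5.32
position: [450.0, 200.3, 49.6]
ee_rot: [0.707, -0.707, 0.0, -0.001]
contact_force: [0.3, 0.9, 3.5]
gripper_width: 23.9
grasp_force: 59.1
```

Request:
{"fn": "servo_tool", "kwargs": {"rows": [[[15,0,0,0,0,0,0],[15,0,0,0,0,0,0]]]}}

```text
clock: 5.58
position: [450.0, 200.2, 49.5]
ee_rot: [0.707, -0.707, 0.0, -0.001]
contact_force: [-0.6, -0.1, 5.2]
gripper_width: 23.6
grasp_force: 59.3
```

```bash
python3 - <<'E'
from h import *
s=arm.read_state();print(s["position"],s["gripper_width"],s["grasp_force"],s["contact_force"])
p=arm.camera_params("wrist");a=arm.get_image("wrist");b=arm.get_image("scene")
a=cv2.resize(a[80:384,120:420],(395,400));b=cv2.resize(b[100:220,240:400],(400,300))
o=np.zeros((400,795,3),np.uint8);o[:,:395]=a;o[:300,395:]=b
save("w4",o)
E
```

```text
[449.97699797 200.22633848  49.53879827] 23.622891967155535 59.294021129608154 [-0.61240523 -0.14833956  5.1507513 ]
```

Gripped at 59 N. Lifting and carrying the bush to its pad.

Request:
{"fn": "servo_tool", "kwargs": {"rows": [[[15,0,0,-10,0,0,0],[15,0,0,-50,0,0,0],[15,0,0,-100,0,0,0],[15,60,-20,-100,0,0,0],[15,115,-43,-100,0,0,0],[15,170,-66,-100,0,0,0],[15,225,-90,-100,0,0,0],[15,280,-112,-100,0,0,0],[15,335,-134,-100,0,0,0],[15,390,-156,-100,0,0,0]]]}}

```text
clock: 6.92
position: [605.0, -192.0, 148.2]
ee_rot: [-0.707, 0.707, 0.001, -0.0]
contact_force: [1.0, 0.9, -1.3]
gripper_width: 24.0
grasp_force: 59.3
```

```bash
python3 - <<'E'
from h import *
s=arm.read_state();print(s["position"],s["gripper_width"],s["grasp_force"],s["contact_force"])
go(638.5,-273.5,60,180)
E
```

```text
[ 605.01102651 -192.01307243  148.17021219] 24.030973049529187 59.296098947525024 [ 0.97525485  0.91129122 -1.30247312]
go [ 81.5 -33.7  88.1] [ 0.002  0.001 -0.   ] len 125 t 6.925
```

Request:
{"fn": "servo_tool", "kwargs": {"rows": [[[15,50,-20,20,0,0,0],[15,81,-33,60,0,0,0],[15,81,-33,90,0,0,0],[15,81,-33,100,0,0,0],[15,81,-33,100,0,0,0],[15,81,-33,100,0,0,0]]]}}

```text
clock: 7.68
position: [639.5, -271.1, 50.7]
ee_rot: [0.708, -0.707, 0.001, -0.001]
contact_force: [-0.3, -0.9, -2.2]
gripper_width: 23.9
grasp_force: 59.3
```

```bash
python3 - <<'E'
from h import *
s=arm.read_state();print(s["position"])
p=arm.camera_params("wrist");im=arm.get_image("wrist")
pt=arm.camera_params("top")
save("w5",im,(120,80,420,384),1.9)
print((proj(p,[(638.5,-273.5,3)])-[120,80])*1.9, proj(p,s["position"]+[0,0,47]))
go(638.5,-273.5,-5,180)
E
```

```text
[ 639.50374595 -271.06081391   50.74479272]
[[261.05517499 217.15774584]] [[255.91808266 271.15955195]]
go [ 2.4  1.2 55.9] [-0.003 -0.001  0.001] len 56 t 7.725
```

View pics/w5.png

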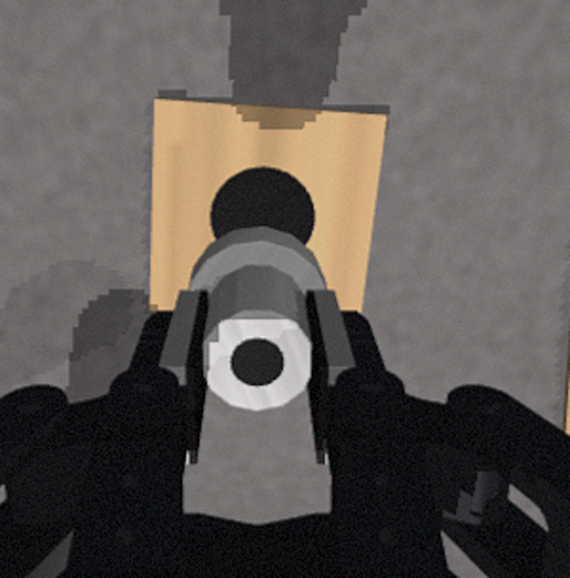

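The wrist crop shows the disc centre at (263,217), predicted (261,217), and the bush hole at (257,362), predicted (258,363). So the bush sits on the tool axis. Lowering.

Request:
{"fn": "servo_tool", "kwargs": {"rows": [[[15,2.4,1,25,0,0,0],[15,2.4,1,45,0,0,0],[15,2.4,1,51,0,0,0],[15,2.4,1,53,0,0,0],[15,2.4,1,54.5,0,0,0],[15,2.4,1,55,0,0,0],[15,2.4,1,55,0,0,0]]]}}

```text
clock: 8.6
position: [638.0, -273.8, -5.3]
ee_rot: [0.707, -0.707, 0.001, -0.0]
contact_force: [0.4, 0.4, 1.4]
gripper_width: 23.9
grasp_force: 59.5
```

Request:
{"fn": "servo_tool", "kwargs": {"rows": [[[26,0,0,0,0,0,0],[34,0,0,0,0,0,0],[60,0,0,0,0,0,0],[60,0,0,0,0,0,0],[60,0,0,0,0,0,0],[70,0,0,-30,0,0,0],[80,0,0,-90,0,0,0],[85,0,0,-150,0,0,0],[85,0,0,-170,0,0,0]]]}}

```text
clock: 9.72
position: [639.5, -274.5, 169.5]
ee_rot: [0.707, -0.707, 0.004, -0.002]
contact_force: [-0.1, 0.3, -0.5]
gripper_width: 84.8
grasp_force: 0.0
```

```bash
python3 - <<'E'
from h import *
s=arm.read_state();print(s["position"])
p=arm.camera_params("top");im=arm.get_image("top")
pw=arm.camera_params("wrist");w=arm.get_image("wrist")
o=np.zeros((400,800,3),np.uint8);o[:,:400]=cv2.resize(w[:384,64:448],(400,400));o[:,400:]=cv2.resize(im[100:290,100:290],(400,400),interpolation=cv2.INTER_CUBIC)
save("w6",o)
print((proj(pw,[(638.5,-273.5,41)])-[64,0])*400/384)
print("ring top exp, block, plate (crop)",(proj(p,[(450.5,201,58),(449,116.5,58),(449,159,24)])-100)*400/190+[400,0])
go(450,201,150,180)
E
```

```text
[ 639.47155352 -274.46737587  169.52937494]
[[202.46045053 177.42867862]]
ring top exp, block, plate (crop) [[527.29804538 259.47920308]
 [603.3448711  260.61290767]
 [570.15978949 264.29759884]]
go [-475.3  189.    15.5] [-0.007 -0.002  0.   ] len 512 t 9.825
```

View pics/w6.png

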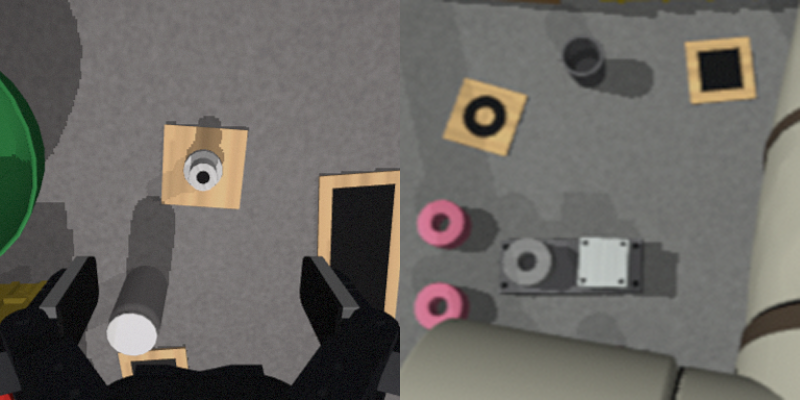

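The bush stands on its disc at (203,177), 0.5 px from the expected point. The ring's hole is now visible at (527,262) in the top crop, so ring ≈(448,201). Going to the ring.

Request:
{"fn": "servo_tool", "kwargs": {"rows": [[[85,-475,191,20,0.007,0.002,0],[85,-475,191,20,0.007,0.002,0],[85,-475,191,20,0.007,0.002,0],[85,-475,191,20,0.007,0.002,0],[85,-475,191,20,0.007,0.002,0],[85,-475,191,20,0.007,0.002,0],[85,-475,191,20,0.007,0.002,0],[85,-475,191,20,0.007,0.002,0],[85,-475,191,20,0.007,0.002,0],[85,-475,191,20,0.007,0.002,0]]]}}

```text
clock: 11.08
position: [445.5, 201.3, 142.5]
ee_rot: [0.708, -0.707, 0.003, -0.001]
contact_force: [0.2, -0.1, -0.1]
gripper_width: 84.9
grasp_force: 0.0
```

```bash
python3 - <<'E'
from h import *
s=arm.read_state();print(s["position"])
pw=arm.camera_params("wrist");w=arm.get_image("wrist")
q=proj(pw,[(448,201,58)])[0];print(q)
c=q.astype(int);g=cv2.GaussianBlur(w[c[1]-22:c[1]+22,c[0]-22:c[0]+22],(3,3),0).max(2)
m=(g<110);m=cv2.morphologyEx(m.astype(np.uint8),cv2.MORPH_OPEN,np.ones((3,3)))
n,l,st,ce=cv2.connectedComponentsWithStats(m)
for i in range(1,n): print(st[i],ce[i]+c-22, ray(pw,ce[i]+c-22,58))
print(g[::4,::4])
go(448,201,2,180)
E
```

```text
[445.45646799 201.30584251 142.53641452]
[252.92689073 182.50175266]
[  7  11  28  27 619] [250.65266559 183.89660743] [[449.80903105 202.16305185]]
[[132 136 145 143 145 139 137 135 139 138 139]
 [133 137 144 142 147 139 139 138 138 139 140]
 [131 136 144 142 147 141 142 137 138 140 141]
 [134 137 147 129  70  58  62 114 140 140 141]
 [132 137 128  57  57  57  57  56 101 141 141]
 [134 139  67  58  57  55  56  57  50 140 142]
 [133 138  64  53  57  55  56  57  51 137 141]
 [132 138  82  62  53  54  55  55  51 139 141]
 [136 138 132  68  66  57  57  53  92 143 142]
 [135 138 144 133  86  67  68 116 137 142 140]
 [136 140 143 143 142 137 136 140 139 145 141]]
go [ -0.9  -1.4 140.7] [-0.005 -0.003 -0.   ] len 141 t 11.125
```

Request:
{"fn": "servo_tool", "kwargs": {"rows": [[[85,-1.5,-2.7,60,-0.005,-0.003,0],[85,-1.5,-2.7,110,-0.005,-0.003,0],[80,-1.5,-2.7,130,-0.005,-0.003,0],[75,-1.5,-2.7,139,-0.005,-0.003,0],[75,-1.5,-2.7,139,-0.005,-0.003,0],[40,-1.5,-2.7,139,-0.005,-0.003,0],[40,-1.5,-2.7,139,-0.005,-0.003,0],[40,-1.5,-2.7,139,-0.005,-0.003,0],[40,-1.5,-2.7,139,-0.005,-0.003,0],[40,-1.5,-2.7,139,-0.005,-0.003,0]]]}}

```text
clock: 12.38
position: [450.5, 202.6, 6.4]
ee_rot: [0.707, -0.707, 0.001, -0.002]
contact_force: [-0.0, -1.9, 5.8]
gripper_width: 52.9
grasp_force: 62.0
```

```bash
python3 - <<'E'
from h import *
go(449,201.6,3,180)
go(634.8,273.3,100,180)
E
```

```text
go [1.  1.5 3.4] [-0.004  0.002  0.   ] len 4 t 12.375
go [ -70.8 -184.7  -92.8] [-0.004  0.002  0.   ] len 218 t 12.375
```

Request:
{"fn": "servo_tool", "kwargs": {"rows": [[[40,0,0,-5,0,0,0],[40,0,0,-15,0,0,0],[40,0,0,-50,0,0,0],[40,0,0,-90,0,0,0],[40,-25,-60,-93,0,0,0],[40,-46,-120,-93,-0.004,0.002,0],[40,-65,-170,-93,-0.004,0.002,0],[40,-71,-185,-93,-0.004,0.002,0],[40,-71,-185,-60,-0.004,0.002,0],[40,-71,-185,-60,-0.004,0.002,0]]]}}

```text
clock: 13.62
position: [632.1, 271.9, 61.4]
ee_rot: [-0.707, 0.707, 0.002, -0.005]
contact_force: [-0.6, 0.7, -3.9]
gripper_width: 52.3
grasp_force: 64.3
```

```bash
python3 - <<'E'
from h import *
s=arm.read_state();print(s["position"],s["gripper_width"],s["grasp_force"],s["contact_force"])
pw=arm.camera_params("wrist");w=arm.get_image("wrist")
print("pad",proj(pw,[(634.8,273.3,3)]),"ring top",proj(pw,s["position"]+[0,0,51.6]))
save("w7",w,(100,80,420,384),1.9)
go(634.8,273.3,-14.6,180)
E
```

```text
[632.06405797 271.93343342  61.42025113] 52.31332927425388 64.32106269523501 [-0.59868291  0.70532631 -3.90297334]
pad [[251.11783129 194.95387717]] ring top [[257.61565783 276.74705116]]
go [-0.9 -1.6 78.3] [ 0.006 -0.003 -0.   ] len 78 t 13.675
```

View pics/w7.png

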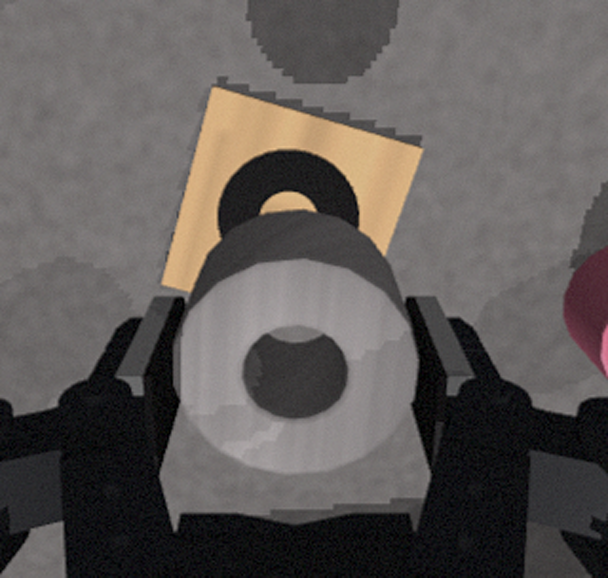

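The printed ring's centre is at (288,217) as predicted, and the held ring's hole at (296,372) is within 1 mm of the tool axis. Lowering.

Request:
{"fn": "servo_tool", "kwargs": {"rows": [[[40,-1,-1.6,40,0.005,-0.003,0],[40,-1,-1.6,65,0.005,-0.003,0],[40,-1,-1.6,72,0.005,-0.003,0],[40,-1,-1.6,74.5,0.005,-0.003,0],[40,-1,-1.6,76,0.005,-0.003,0],[40,-1,-1.6,77,0.005,-0.003,0],[40,-1,-1.6,77,0.005,-0.003,0]]]}}

```text
clock: 14.55
position: [636.6, 274.6, -11.2]
ee_rot: [0.707, -0.707, 0.0, -0.002]
contact_force: [-1.1, -0.6, -3.8]
gripper_width: 52.8
grasp_force: 64.4
```

Request:
{"fn": "servo_tool", "kwargs": {"rows": [[[40,1,1.5,1.5,0,0,0],[40,1,1.5,2.5,0,0,0],[40,1,1.5,3,0,0,0],[40,1,1.5,3,0,0,0]]]}}

```text
clock: 15.05
position: [634.6, 273.2, -14.5]
ee_rot: [0.707, -0.707, 0.0, -0.001]
contact_force: [-2.1, -0.6, 0.5]
gripper_width: 52.3
grasp_force: 64.7
```

Request:
{"fn": "servo_tool", "kwargs": {"rows": [[[56,0,0,0,0,0,0],[62,0,0,0,0,0,0],[80,0,0,0,0,0,0],[80,0,0,0,0,0,0],[80,0,0,-20,0,0,0],[85,0,0,-80,0,0,0],[85,0,0,-140,0,0,0],[85,0,0,-150,0,0,0],[85,0,0,-150,0,0,0]]]}}

```text
clock: 16.18
position: [634.7, 273.4, 137.2]
ee_rot: [-0.707, 0.707, -0.0, 0.003]
contact_force: [-0.2, 0.2, -0.6]
gripper_width: 84.9
grasp_force: 0.0
```

```bash
python3 - <<'E'
from h import *
s=arm.read_state();print(s["position"],s["contact_force"])
pw=arm.camera_params("wrist");w=arm.get_image("wrist")
def hole(q,z,thr,half=22):
    c=np.round(q).astype(int);g=cv2.GaussianBlur(w[c[1]-half:c[1]+half,c[0]-half:c[0]+half],(3,3),0).max(2)
    n,l,st,ce=cv2.connectedComponentsWithStats((g<thr).astype(np.uint8))
    for i in range(1,n):
        if st[i][4]>100: print(st[i],ray(pw,ce[i]+c-half,z))
    print(g[::6,::6])
q=proj(pw,[(634.8,273.3,37)])[0];print(q);hole(q,37,110)
# stack from the top view
p=arm.camera_params("top");im=arm.get_image("top")
cv2.imwrite("pics/top_r.png",im[:,:,::-1])
h=cv2.cvtColor(im,cv2.COLOR_RGB2HSV)
m=(im.min(2)>165)&(h[...,1]<30)
print("block",rect(p,blob(m,(198,224)),58))
go(449,116.5,110,180)
E
```

```text
[634.67339926 273.4353928  137.24686304] [-0.18081154  0.15549272 -0.56531426]
[256.10688915 176.53212581]
[  8  14  28  21 340] [[635.11481242 276.48605615]]
[[136 136 143 146 138 139 140 139]
 [136 138 144 148 142 140 139 139]
 [137 137 123 111 111 112 140 138]
 [135 138  60 120 117 111 135 138]
 [137 137  63  56  60  52 133 136]
 [135 138 105  66  57  63 142 137]
 [137 139 139 140 136 139 143 138]
 [152 143 143 144 141 141 145 144]]
block (array([448.7, 118.5]), array([53.5, 51.8]), 89.8)
go [156.2 184.4  23.6] [-0.001  0.001 -0.   ] len 243 t 16.275
```

Ring is down on its print, with the hole at the expected pixel. Now the block.

Request:
{"fn": "servo_tool", "kwargs": {"rows": [[[85,40,47,0,0,0,0],[85,80,94,5,0,0,0],[85,120,141,10,0,0,0],[85,155.5,184.5,24,0,0,0],[85,155.5,184.5,60,0,0,0],[85,155.5,184.5,90,0,0,0],[85,155.5,184.5,90,0,0,0],[85,155.5,184.5,90,0,0,0]]]}}

```text
clock: 17.27
position: [450.5, 117.9, 44.4]
ee_rot: [0.707, -0.707, 0.0, -0.001]
contact_force: [-0.6, 0.7, 1.0]
gripper_width: 85.0
grasp_force: 0.0
```

```bash
python3 - <<'E'
from h import *
s=arm.read_state();print(s["position"],s["contact_force"])
pw=arm.camera_params("wrist");w=arm.get_image("wrist")
h=cv2.cvtColor(w,cv2.COLOR_RGB2HSV)
q=proj(pw,[(449,117.5,58),(449,159,24)]);print(q)
m=(w.min(2)>165)&(h[...,1]<30)
print("block",rect(pw,blob(m,q[0]),58))
save("w8",w,(100,0,420,384),1.5)
go(449,117.5,3,180)
E
```

```text
[450.45706667 117.88217766  44.38063689] [-0.61557468  0.74451127  1.00668401]
[[258.75114483 235.89074123]
 [258.02114328 271.29764718]]
block (array([448.8, 117.6]), array([52.5, 52.2]), -1.7)
go [ 0.7  2.  41.8] [-0.004  0.002  0.   ] len 42 t 17.325
```

View pics/w8.png

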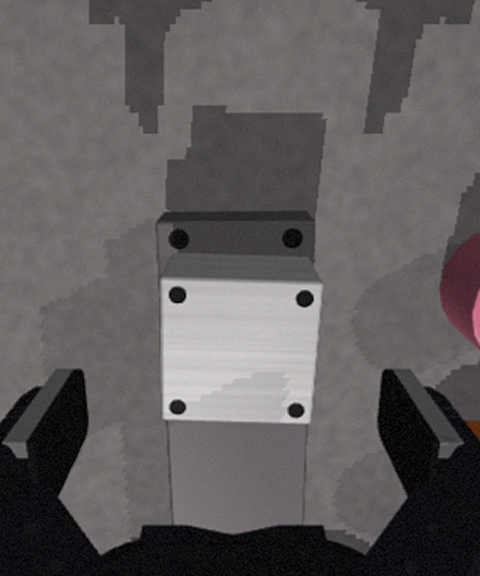

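The block top, seen at crop (163–322, 278–422), measures (448.8,117.6), turned −1.7°. Match that and grip.

Request:
{"fn": "servo_tool", "kwargs": {"rows": [[[85,0.5,2,25,0,0,0.03],[78,0.5,2,38,0,0,0.03],[75,0.5,2,41.5,0,0,0.03],[75,0.5,2,41.5,0,0,0.03],[40,0.5,2,41.5,0,0,0.03],[40,0.5,2,41.5,0,0,0.03],[40,0.5,2,41.5,0,0,0.03],[40,0.5,2,41.5,0,0,0.03],[40,0.5,2,41.5,0,0,0.03],[40,0.5,2,41.5,0,0,0.03]]]}}

```text
clock: 18.58
position: [448.8, 117.7, 3.7]
ee_rot: [-0.697, 0.717, -0.001, 0.003]
contact_force: [-1.1, 0.1, 6.1]
gripper_width: 52.6
grasp_force: 64.7
```

```bash
python3 - <<'E'
from h import *
go(694.4,-14.5,95,185.4)
E
```

```text
go [ 124.7 -249.8  -90.6] [-0.004  0.003 -0.124] len 293 t 18.575
```

Request:
{"fn": "servo_tool", "kwargs": {"rows": [[[40,0,0,-5,0,0,0],[40,0,0,-15,0,0,0],[40,0,0,-50,0,0,0],[40,0,0,-90,0,0,0],[40,25,-50,-91,0,0,-0.03],[40,50,-100,-91,0,0,-0.06],[40,75,-150,-91,0,0,-0.09],[40,100,-200,-91,0,0,-0.124],[40,125,-250,-91,-0.004,0.003,-0.124],[40,125,-250,-70,-0.004,0.003,-0.124]]]}}

```text
clock: 19.82
position: [698.4, -17.5, 73.9]
ee_rot: [0.738, -0.674, 0.002, -0.001]
contact_force: [-1.0, 0.7, -3.7]
gripper_width: 52.9
grasp_force: 64.3
```

Request:
{"fn": "servo_tool", "kwargs": {"rows": [[[40,0,0,0,0,0,0],[40,0,0,0,0,0,0]]]}}

```text
clock: 20.08
position: [693.9, -15.0, 73.8]
ee_rot: [0.74, -0.673, 0.0, 0.001]
contact_force: [-0.1, -0.4, -2.4]
gripper_width: 52.9
grasp_force: 64.3
```

```bash
python3 - <<'E'
from h import *
s=arm.read_state();print(s["position"],s["gripper_width"],s["contact_force"])
pw=arm.camera_params("wrist");w=arm.get_image("wrist")
print("pad",(proj(pw,[(694.4,-14.5,3)])-[100,80])*1.9,"block top",(proj(pw,s["position"]+[0,0,54.3])-[100,80])*1.9)
save("w9",w,(100,80,420,384),1.9)
go(694.4,-14.5,-17.3,185.4)
E
```

```text
[693.92636654 -15.01704822  73.82921128] 52.8813060280519 [-0.12609011 -0.38458537 -2.41444886]
pad [[294.18375779 205.97387691]] block top [[297.18816416 382.0195578 ]]
go [-0.4 -0.1 91.8] [-0.    -0.001  0.001] len 92 t 20.125
```

View pics/w9.png

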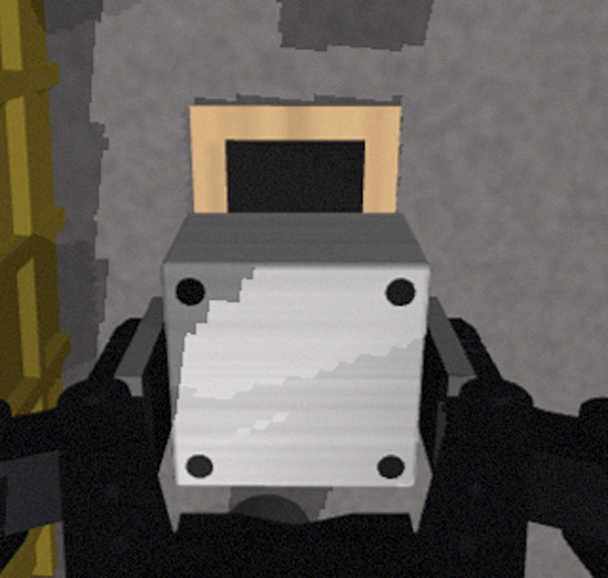

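The block is square to the pad (holes level; square's edges at crop 226–364, centre u 295, block centre u 295). Lowering.

Request:
{"fn": "servo_tool", "kwargs": {"rows": [[[40,-0.5,0,40,0,0,0],[40,-0.5,0,75,0,0,0],[40,-0.5,0,84,0,0,0],[40,-0.5,0,88,0,0,0],[40,-0.5,0,90,0,0,0],[40,-0.5,0,91,0,0,0],[40,-0.5,0,91,0,0,0]]]}}

```text
clock: 21.0
position: [694.5, -14.8, -17.0]
ee_rot: [0.74, -0.673, 0.0, 0.0]
contact_force: [-0.2, -0.8, -2.8]
gripper_width: 52.6
grasp_force: 64.2
```

Request:
{"fn": "servo_tool", "kwargs": {"rows": [[[40,0,0,1,0,0,0],[40,0,0,1.5,0,0,0],[40,0,0,1.5,0,0,0]]]}}

```text
clock: 21.38
position: [694.5, -14.9, -17.1]
ee_rot: [0.74, -0.673, 0.001, 0.0]
contact_force: [-3.3, 0.3, 5.0]
gripper_width: 52.6
grasp_force: 65.6
```

Contact (+5 N). Releasing.

Request:
{"fn": "servo_tool", "kwargs": {"rows": [[[56,0,0,-1,0,0,0],[60,0,0,-1,0,0,0],[68,0,0,-1,0,0,0],[70,0,0,-1,0,0,0],[70,0,0,-20,0,0,0],[70,0,0,-70,0,0,0],[85,0,0,-130,0,0,0],[85,0,0,-150,0,0,0],[85,0,0,-150,0,0,0]]]}}

```text
clock: 22.5
position: [695.7, -14.4, 134.7]
ee_rot: [0.74, -0.673, 0.002, -0.002]
contact_force: [0.3, -0.8, -0.9]
gripper_width: 85.4
grasp_force: 0.0
```

```bash
python3 - <<'E'
from h import *
s=arm.read_state();print(s["position"],s["contact_force"])
pw=arm.camera_params("wrist");w=arm.get_image("wrist")
h=cv2.cvtColor(w,cv2.COLOR_RGB2HSV)
q=proj(pw,[(694.4,-14.5,37)])
m=(w.min(2)>150)&(h[...,1]<30)
print("block",q,rect(pw,blob(m,q[0]),37))
go(449,159,80,180)
E
```

```text
[695.72634578 -14.44599653 134.71138155] [ 0.2603305  -0.79718595 -0.94666041]
block [[257.81697242 178.2279673 ]] (array([695. , -14.8]), array([52.7, 51.8]), 5.5)
go [-195.8  228.    51.7] [-0.001 -0.     0.094] len 305 t 22.55
```

Block placed at (695,−15), 5.5° (pad 5.4°). Now back above the plate.

Request:
{"fn": "servo_tool", "kwargs": {"rows": [[[85,-40,46,0,0,0,0.094],[85,-80,92,0,0,0,0.094],[85,-120,138,10,0,0,0.094],[85,-160,186,30,0,0,0.094],[85,-196,228,52,0,0,0.094],[85,-196,228,52,0,0,0.094],[85,-196,228,52,0,0,0.094],[85,-196,228,52,0,0,0.094]]]}}

```text
clock: 23.55
position: [449.8, 158.7, 78.8]
ee_rot: [-0.707, 0.708, -0.0, -0.001]
contact_force: [-0.8, 0.0, 0.6]
gripper_width: 85.2
grasp_force: 0.0
```

```bash
python3 - <<'E'
from h import *
s=arm.read_state();print(s["position"])
pw=arm.camera_params("wrist");w=arm.get_image("wrist")
save("w10",w,None,1.5)
print(proj(pw,[(449,159,24)])*1.5)
p=arm.camera_params("top");im=arm.get_image("top")
cv2.imwrite("pics/top_p.png",im[:,:,::-1])
go(449,159,-23,180)
E
```

```text
[449.82252275 158.74681386  78.75742919]
[[385.24027018 292.19184306]]
go [ -0.6   0.7 101.8] [ 0.    -0.001 -0.002] len 102 t 23.65
```

View pics/w10.png

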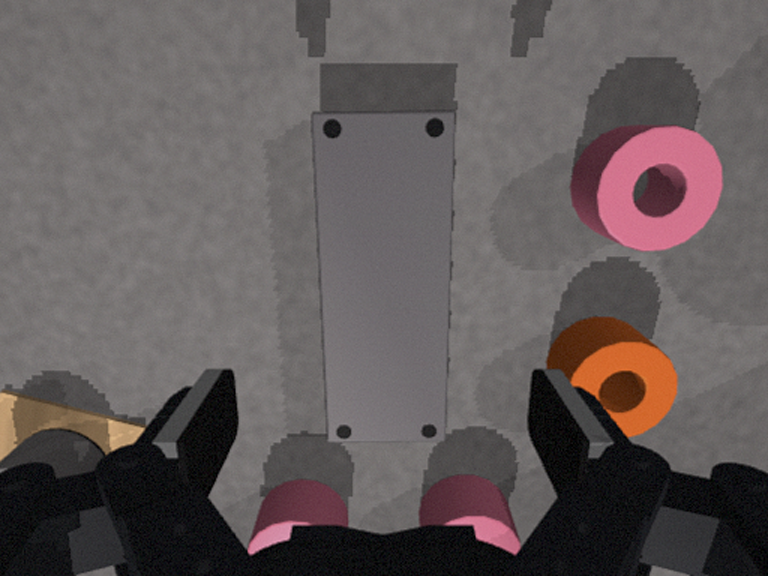

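```bash
python3 - <<'E'
from h import *
pw=arm.camera_params("wrist")
h=np.array([(332,128),(435,127),(429,431),(344,431)])/1.5
w=ray(pw,h,24);print(w.mean(0),rect(pw,h,24))
p=arm.camera_params("top")
print("orange",ray(p,[(159,274)],34),"pink",ray(p,[(199.5,275)],34))
go(*w.mean(0),-23,180)
E
```

```text
[448.95074569 159.42175985] (array([449. , 159.5]), array([150.7,  44.3]), -89.5)
orange [[334.01648418 204.7414542 ]] pink [[331.32233425 109.93028208]]
go [ -1.    0.7 101.8] [ 0.    -0.001 -0.002] len 102 t 23.65
```

Request:
{"fn": "servo_tool", "kwargs": {"rows": [[[85,-1,1,50,0,0,-0.01],[85,-1,1,85,0,0,-0.01],[85,-1,1,96,0,0,-0.01],[80,-1,1,101,0,0,-0.01],[80,-1,1,101,0,0,-0.01],[45,-1,1,101,0,0,-0.01],[45,-1,1,101,0,0,-0.01],[45,-1,1,101,0,0,-0.01],[45,-1,1,101,0,0,-0.01],[45,-1,1,101,0,0,-0.01]]]}}

```text
clock: 24.9
position: [448.8, 160.6, -20.6]
ee_rot: [0.711, -0.703, 0.0, -0.001]
contact_force: [0.0, -0.8, 5.6]
gripper_width: 60.1
grasp_force: 65.6
```

```bash
python3 - <<'E'
from h import *
go(470.9,-174.6,50,184.6)
E
```

```text
go [335.4 -18.7 -70.7] [-0.002  0.    -0.07 ] len 343 t 24.9
```

Request:
{"fn": "servo_tool", "kwargs": {"rows": [[[45,0,0,-4,0,0,0],[45,0,0,-15,0,0,0],[45,0,0,-40,0,0,0],[45,20,0,-71,0,0,0],[45,70,-4,-71,0,0,-0.02],[45,120,-7,-71,0,0,-0.035],[45,170,-10,-71,0,0,-0.05],[45,220,-13,-71,0,0,-0.07],[45,270,-16,-71,0,0,-0.07],[45,310,-18,-71,0,0,-0.07]]]}}

```text
clock: 26.15
position: [468.4, -151.6, 49.5]
ee_rot: [0.734, -0.679, 0.0, 0.001]
contact_force: [-0.0, -0.2, -4.3]
gripper_width: 60.2
grasp_force: 66.2
```

Request:
{"fn": "servo_tool", "kwargs": {"rows": [[[45,20,0,0,0,0,0],[45,24,-1,0,0,0,0],[45,24,-1,15,0,0,0],[45,24,-1,15,0,0,0]]]}}

```text
clock: 26.65
position: [470.4, -173.0, 33.4]
ee_rot: [0.735, -0.678, -0.001, 0.002]
contact_force: [-0.7, 0.8, -3.1]
gripper_width: 60.3
grasp_force: 66.2
```

```bash
python3 - <<'E'
from h import *
s=arm.read_state();print(s["position"],s["gripper_width"],s["grasp_force"],s["contact_force"],s["wrist_torque"])
pw=arm.camera_params("wrist");w=arm.get_image("wrist")
R=Ro.from_euler("z",4.6,degrees=True)
print("pad corners dark far",(proj(pw,R.apply([(31,-82,0),(-31,-82,0)])+[470.9,-174.6,3])*1.5))
print("plate far holes",(proj(pw,R.apply([(22.2,-75.3,0),(-22.2,-75.3,0)])+s["position"]+[0,-1.1,44.6])*1.5))
save("w11",w,None,1.5)
go(470.9,-173.5,-17.6,184.6)
E
```

```text
[ 470.43719568 -173.00380886   33.42786017] 60.32922652502058 66.19467258453369 [-0.74828597  0.79248708 -3.11903898] [ 0.0403976  -0.0157825   0.01166353]
pad corners dark far [[300.71986399 102.21905213]
 [464.74578608 102.36312669]]
plate far holes [[293.38309623 121.0140424 ]
 [478.54036615 121.14984001]]
go [ 0.3  0.3 51.6] [ 0.002 -0.001  0.   ] len 52 t 26.7
```

View pics/w11.png

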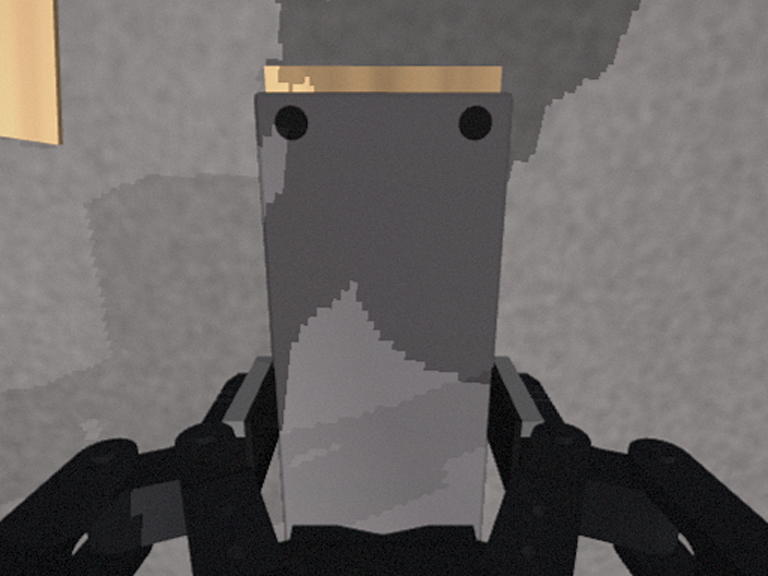

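The plate is aligned: its holes at (291,122) and (475,123) are within about 1 mm of predicted, and the pad edge is parallel. Lowering.

Request:
{"fn": "servo_tool", "kwargs": {"rows": [[[45,0,0,25,0,0,0],[45,0,0,42,0,0,0],[45,0,0,47,0,0,0],[45,0,0,49.5,0,0,0],[45,0,0,51,0,0,0],[45,0,0,51.5,0,0,0],[45,0,0,51.5,0,0,0]]]}}

```text
clock: 27.58
position: [471.9, -173.8, -17.0]
ee_rot: [0.735, -0.678, 0.0, 0.0]
contact_force: [0.5, 0.1, -3.5]
gripper_width: 59.9
grasp_force: 66.2
```

Request:
{"fn": "servo_tool", "kwargs": {"rows": [[[45,0,0.5,0.7,0,0,0],[45,0,0.5,1.3,0,0,0],[45,0,0.5,1.3,0,0,0]]]}}

```text
clock: 27.95
position: [471.8, -173.8, -17.6]
ee_rot: [0.735, -0.678, 0.001, 0.0]
contact_force: [-1.7, 1.4, 5.9]
gripper_width: 60.2
grasp_force: 67.3
```

Contact. Releasing and retreating upward.

Request:
{"fn": "servo_tool", "kwargs": {"rows": [[[63,0,0,-1,0,0,0],[68,0,0,-1,0,0,0],[80,0,0,-1,0,0,0],[80,0,0,-1,0,0,0],[80,0,0,-30,0,0,0],[80,0,0,-90,0,0,0],[80,-60,0,-150,0,0,0],[80,-120,0,-200,0,0,0],[80,-180,0,-200,0,0,0],[80,-180,0,-200,0,0,0]]]}}

```text
clock: 29.2
position: [457.1, 8.2, 182.7]
ee_rot: [0.736, -0.677, 0.001, -0.001]
contact_force: [0.6, 0.1, 0.3]
gripper_width: 80.1
grasp_force: 0.0
```

Request:
{"fn": "servo_tool", "kwargs": {"rows": [[[80,-150,60,0,0,0,0],[80,-150,60,0,0,0,0],[80,-150,60,0,0,0,0],[80,-150,60,0,0,0,0]]]}}

```text
clock: 29.7
position: [384.3, 152.3, 181.2]
ee_rot: [0.736, -0.677, 0.0, 0.0]
contact_force: [-0.6, 0.2, -0.6]
gripper_width: 79.8
grasp_force: 0.0
```

```bash
python3 - <<'E'
from h import *
print(arm.read_state()["position"],arm.read_state()["contact_force"])
p=arm.camera_params("top");im=arm.get_image("top")
save("end",im,(100,90,370,290),2.9)
X=[(638.5,-273.5,41),(634.8,273.3,37),(694.4,-14.5,37),(470.9,-174.6,27)]
print((proj(p,X)-[100,90])*2.9)
E
```

```text
[384.29529948 152.26851427 181.18800092] [-0.5647192   0.23306581 -0.62623606]
[[741.75027797 169.89091614]
 [105.18046344 175.75342898]
 [440.43666919 110.02115836]
 [631.57797623 365.62789472]]
```

View pics/end.png

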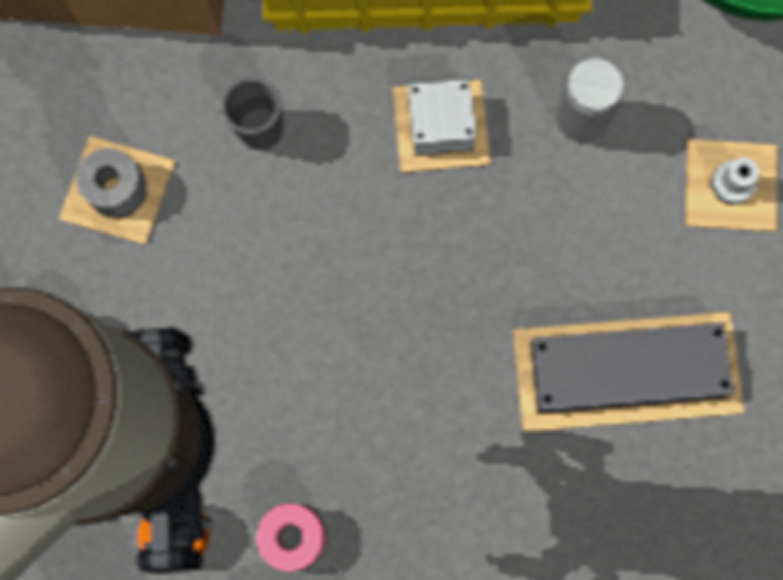

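All four parts stand centred on their pads: bush (743,171), ring (107,178), block (442,111), plate (633,366), each within 1 px of expected (about 3 crop px). The tin and cup have not moved, and the arm is clear.

```bash
python3 -c "
from bench import arm
print(arm.job_done())"
```

```text
the job is handed in; nothing more can be done
None
```

I took the stack apart and handed the job in at about 30 s on the robot's clock: in the last overhead picture the bush, ring, block and base plate each sit upright within about 3 mm of their pad centres, with the block and plate lined up and the tin and cup where they were; the hand-in returned no verdict.

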